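Clamp a printed housing with the sunken knob of a small fixture

TASK

Set the grey printed housing flat on the open bed of the clamping fixture, lengthwise and centred between the sprung jaw and the stop fence, and let go of it. Then reach into the round well and turn the sunken knob clockwise until the jaw holds the housing firmly against the fence, with about 14 N (8 to 20 N will do; it cracks above 24 N). Finish with the housing clamped and released, and leave the bottle, the solder spool and the tape roll where they are.

Things in the scene. Friction and masses are not known exactly. Their poses are not given: they have to be found in the camera images.
- fixture: fixed fixture standing level, 110 mm (its x) by 270 mm (its y, -155 to +115 mm); origin on its underside, on the centre line. Its -y end is a block 106 x 100 x 42 mm high with the round well in its top; its +y half is the bed, a flat plate whose top is at z 10 mm. Across the bed stands a fixed stop fence 84 mm wide, top at z 38 mm, facing the jaw (-y).
- well (a point): centre of the well's mouth, 42 mm above the worktop, at fixture x 0, y -102 mm; axes as the fixture. The well is 72 mm wide and 28 mm deep. The knob stands in its middle: a black bar 26 mm long, 14 mm thick, its top 6 mm below the mouth and its foot (a 26 mm disc, 3 mm thick) 23 mm below it. At knob 0 the bar's length lies along the fixture's x; it turns with the knob.
- bed_spot (a point): point on the bed's top, at fixture x 0, y +30 mm, z 10 mm; axes as the fixture. Put down with its underside's centre here, the 88 mm long housing clears the jaw pad (face at fixture y -18 mm with the knob at 0, 80 mm wide, top at z 40 mm) by 4 mm and the fence by 5 to 14 mm: the fence is bolted with its face anywhere from y +79 to +88 mm, which is not measured.
- knob (a joint): knob turn in rad: 0 at the start (jaw fully back), more is clockwise from above, stop at 2.6. 12 mm of jaw per rad; stays where left. Turning takes 0.32 N m of friction plus 0.012 N m per newton of clamping. The pad is sprung, 60 N per rad: once the housing meets the fence (at 0.75 to 1.5 rad, as the fence stands), 0.13 rad more gives 8 N, 0.23 gives 14 N, 0.33 gives 20 N, 0.4 gives 24 N.
- jaw: steel jaw carriage, 100 mm wide, moved along the fixture's +y by the knob, with its sprung rubber-faced pad in front; origin on its centre line, 23 mm behind the (unloaded) pad face, 11.5 mm above the worktop.
- printed_box: loose grey printed housing, 88 mm (its x) by 62 mm (its y) by 34 mm high, 85 to 160 g, lying flat on the worktop at the +y side of the fixture. Origin at the centre of its underside. Grasp it across the 62 mm width; its 88 mm length must lie along the fixture's y (either way round).
- flux_bottle: bystander: small bottle with a white cap, 23 mm wide, 38 mm high; origin at the centre of its underside. Leave it alone.
- spool_3: bystander: solder spool, 44 mm wide, 46 mm high, upright; origin at the centre of its underside. Leave it alone.
- tape_amber: bystander: roll of amber tape lying flat, 56 mm wide, 12 mm high; origin at the centre of its underside. Leave it alone.
Not all that is in view belongs to the job. Leave any blue look-alike of the printed_box alone.

How it is judged:
By the outcome, as a careful person would: the job done as asked, in the order asked, and still so for the second after the job is handed in, with the robot touching nothing.
It also fails if it takes over 69 s, if anything falls off the work surface, if the arm or the gripper's body presses on something with over 40 N, if the wrist force passes 120 N, or if a joint passes its speed limit or range.

ROBOT

A 7-joint arm with a two-finger parallel gripper is mounted at the origin on a cart in front of the work surface, level with it; the furniture and walls round the work are solid. World frame = base frame: x ahead of the robot, y to its left, z up, the work surface at z = 0. Lengths are in m, angles in degrees, forces in N, time in s.
With the tool pointing down it reaches from about 0.425 to 0.825 m from the base axis. Payload 3.6 kg.
Tool frame: the origin (TCP) lies on the centre line of the jaws, within the pads' length; the fingertips stand 19 mm ahead of it and the grasp point (between the pads) is the TCP (robot.tip_reach is the distance from the TCP to the fingertips, in m); z points along the fingers, y is the line along which they close (so a half turn about z gives the same grasp; the last joint's range is limited). The gripper opens to 93 mm and grips with 3 to 60 N. Pads are 15 mm wide; open, the fingers measure 128 mm over their backs; the gripper's body (75 mm by 188 mm) begins 65 mm behind the grasp point.
Start: joints at [72.049, 35.231, -0.722, 81.555, 0.464, 63.22, -2.315], TCP at [0.184, -0.623, 0.238] pointing down, gripper open.
Joint ranges: [-178.69, 178.69], [-17.37, 117.87], [-77.05, 75.6], [15.02, 138.74], [-78.02, 258.01], [0.78, 113.62], [-162.83, 162.83]. Speed limits (degrees/s): [159.86, 159.86, 180, 180, 180, 180, 180].

INTERFACE

Orientations are given as [roll, pitch, yaw] about the fixed x, y, z axes, in that order (R = Rz(yaw) Ry(pitch) Rx(roll)).
In Python, from bench import robot gives the robot as it stands.
- The arm moves only by the tool servo_tool, never from a script. Its argument "increments" is text: rows parted by semicolons, each of 4 numbers parted by spaces: the shift along the tool's x, y, z in cm, then the turn about the tool's z in degrees. A call has 1 to 10 rows; each row shifts and turns the commanded pose from where the row before left it, along the tool's axes as they then stand; what a row does not reach is not made up. A row lasts 1/10 s, in which the tool goes at most 50 mm and 8.59 degrees, less where a joint would pass 70% of its speed; a pose out of reach is approached as far as the arm can. A call is refused whole if a number of a shift passes 5 or a number of a turn 8.59, either way. A call with a gripper value outside its range is refused whole. "hand" is the gripper command: -1 is fully open, 1 is shut, values between are in proportion, set as the call begins (left out, the last holds). The fingers move at their own pace and stop on an object; the grip force is fixed at half the most. Time passes only in rows, so rows that do not move let the fingers close. It gives the time, the measured TCP pose, the force, the opening and the grip force at its end, in the units of the state.
- robot.sense(): the state, without advancing time (a new reading comes with each control period).
- robot.read_camera(name): name is "scene" or "top"; returns a dict with "pixels" (384x512x3 uint8, red, green, blue), "mtx" (3x3 intrinsics, pixels), "extrinsics" (4x4, takes a point from world to camera coordinates). Camera axes: x right, y down, z forward; pixel columns grow to the right and rows downward; lengths in m; the calibration is good to about 2 mm. A picture is of the moment at which its call begins. There is no depth.
- robot.job_done(): hands the job in; it is judged then, once.
The state is a dict: "t": time; "qpos": joint angles; "joint_velocities": joint speeds; "effort": joint torques, N m; "tool_pos": TCP position; "orientation": TCP orientation; "force": force on the tool from outside, world axes, zero at the start; "torque": the same for the moment, N m; "width": finger opening in m; "grip_force": force on a finger pad.
Only numpy, scipy, OpenCV 4.12 (cv2) and the standard library are available. Lean on these libraries where they do the work, as an engineer would, in place of code of your own. Each camera call takes 0.05 s, during which the arm holds its last target. There are 200 camera calls.

## Working session

There is one attempt and no reset: what is moved stays moved. The work goes in short steps, Python scripts to look and compute and a tool call to move; the robot and the scene stay as the last step left them, time stands still between calls to the robot, and variables do not carry over. Pictures are saved under pics/ and viewed, at most 10 in all, crops included, and the job is handed in when it is done.

Besides the shell and the picture viewer there is one more tool, called as name(argument=value, ...) on one line, values as JSON. servo_tool: Moves the arm, as the interface text tells. Its arguments: {"type":"object","properties":{"increments":{"type":"string"},"hand":{"type":"number"}},"required":["increments"]}

```bash
mkdir -p pics; ls; python3 - <<'E'
from bench import robot
import cv2,numpy as np
print(robot.sense())
for n in("top","scene"):
    c=robot.read_camera(n); np.savez(f"pics/{n}0.npz",**c)
    cv2.imwrite(f"pics/{n}0.png",cv2.cvtColor(c["pixels"],cv2.COLOR_RGB2BGR))
    E=np.array(c["extrinsics"]);print(n,np.array(c["mtx"]).round(1).tolist(),(-E[:3,:3].T@E[:3,3]).round(3),E[:3,:3].round(2).tolist())
E
```

```text
pics
{'t': 0.0, 'qpos': array([72.04943093, 35.28931045, -0.72167128, 81.63967841,  0.46577498,
       63.21955676, -2.31275126]), 'joint_velocities': array([-0.03679139, -0.10554845, -0.06467596,  0.01647273, -0.04888462,
       -0.0013991 ,  0.0170816 ]), 'effort': array([-4.40465383e-04, -4.58939874e+01,  2.08805082e-01, -1.65746462e+01,
       -6.11058204e-02,  2.03454756e-02,  2.39015399e-04]), 'tool_pos': array([ 0.18365562, -0.62274746,  0.23649001]), 'orientation': array([-1.79854421e+02,  4.25224522e-03,  1.64378220e+01]), 'force': array([-0.08160726,  0.01839283, -0.36558902]), 'torque': array([ 0.00363224, -0.00103363,  0.01298765]), 'grip_force': 0.0, 'width': 0.09316020703125831}
top [[412.0, 0.0, 251.1], [0.0, 412.0, 188.0], [0.0, 0.0, 1.0]] [0.501 0.138 1.22 ] [[-0.03, -1.0, 0.0], [-1.0, 0.03, -0.06], [0.06, -0.0, -1.0]]
scene [[406.6, 0.0, 247.4], [0.0, 406.6, 190.4], [0.0, 0.0, 1.0]] [ 0.054 -0.598  0.494] [[0.82, -0.57, 0.02], [-0.23, -0.36, -0.9], [0.52, 0.74, -0.43]]
```

View pics/top0.png

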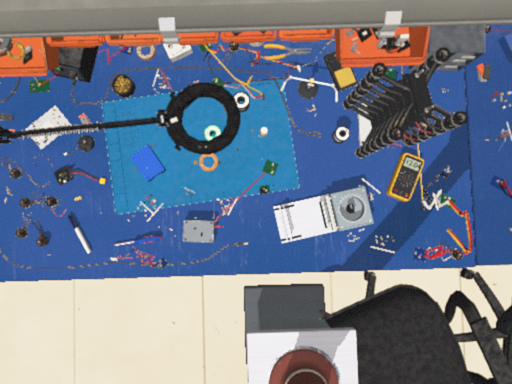

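View pics/scene0.png

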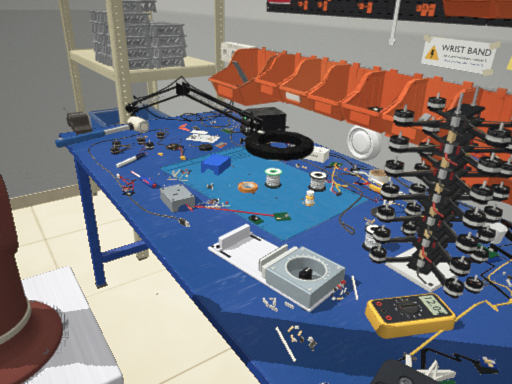

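The top view shows the grey housing at about (198,231). The fixture's block is at (351,208) with its bed running left to (277,220), and the blue look-alike is at (148,163). The bystanders sit well away, near (212,132), (264,131) and (208,161).

```bash
cat > h.py <<'E'
import numpy as np,cv2
def ray(c,uv,z):
    K=np.array(c["mtx"]);E=np.array(c["extrinsics"]);R=E[:3,:3];C=-R.T@E[:3,3]
    uv=np.atleast_2d(uv).astype(float)
    d=np.c_[uv,np.ones(len(uv))]@np.linalg.inv(K).T@R
    return (C+d*((z-C[2])/d[:,2])[:,None])
def proj(c,P):
    K=np.array(c["mtx"]);E=np.array(c["extrinsics"])
    p=(np.atleast_2d(P)@E[:3,:3].T+E[:3,3])@K.T
    return p[:,:2]/p[:,2:]
E
python3 - <<'E'
from h import *
c=np.load("pics/top0.npz");im=cv2.cvtColor(c["pixels"],cv2.COLOR_RGB2BGR)
hsv=cv2.cvtColor(im,cv2.COLOR_BGR2HSV)
m=((hsv[...,1]<70)&(hsv[...,2]>90)).astype(np.uint8)*255
m[:170]=0;m[262:]=0
m=cv2.morphologyEx(m,cv2.MORPH_CLOSE,np.ones((3,3)))
n,l,s,ce=cv2.connectedComponentsWithStats(m)
for i in range(1,n):
    if s[i,4]>200:
        r=cv2.minAreaRect(np.argwhere(l==i)[:,::-1].astype(np.float32))
        print(s[i],r)
        for z in(.01,.034,.042):
            p=ray(c,cv2.boxPoints(r),z);print(z,p[:,:2].mean(0).round(4),[np.linalg.norm(p[k]-p[k-1]).round(4) for k in range(4)],p[:,:2].round(3).tolist())
cr=cv2.resize(im[175:255,175:385],None,fx=3.8,fy=3.8,interpolation=cv2.INTER_CUBIC)
mm=cv2.resize(m[175:255,175:385],None,fx=3.8,fy=3.8)
cv2.imwrite("pics/crop1.png",np.vstack([cr[:290],cv2.cvtColor(mm,cv2.COLOR_GRAY2BGR)[:290]]))
E
```

```text
[ 273  178  108   66 3789] ((329.64288330078125, 214.30169677734375), (50.21011734008789, 109.49125671386719), 72.3777084350586)
0.01 [ 0.4842 -0.0965] [np.float64(0.1462), np.float64(0.3234), np.float64(0.147), np.float64(0.3214)] [[0.511, 0.079], [0.599, -0.233], [0.457, -0.271], [0.37, 0.039]]
0.034 [ 0.4846 -0.0919] [np.float64(0.1433), np.float64(0.317), np.float64(0.1441), np.float64(0.315)] [[0.51, 0.08], [0.597, -0.225], [0.458, -0.263], [0.372, 0.041]]
0.042 [ 0.4847 -0.0903] [np.float64(0.1424), np.float64(0.3148), np.float64(0.1431), np.float64(0.3129)] [[0.51, 0.08], [0.597, -0.223], [0.458, -0.26], [0.373, 0.041]]
[421 189  30  22 375] ((435.5, 199.5), (21.0, 29.0), 90.0)
0.01 [ 0.5182 -0.4095] [np.float64(0.0618), np.float64(0.0856), np.float64(0.0618), np.float64(0.0853)] [[0.55, -0.368], [0.548, -0.454], [0.486, -0.45], [0.489, -0.365]]
0.034 [ 0.5178 -0.3986] [np.float64(0.0606), np.float64(0.0839), np.float64(0.0606), np.float64(0.0836)] [[0.549, -0.358], [0.547, -0.442], [0.486, -0.439], [0.489, -0.355]]
0.042 [ 0.5177 -0.395 ] [np.float64(0.0602), np.float64(0.0833), np.float64(0.0602), np.float64(0.0831)] [[0.549, -0.355], [0.547, -0.438], [0.486, -0.435], [0.489, -0.352]]
[183 217  34  26 714] ((199.5, 229.5), (25.0, 33.0), 90.0)
0.01 [0.4509 0.2864] [np.float64(0.0728), np.float64(0.0967), np.float64(0.0728), np.float64(0.0963)] [[0.489, 0.334], [0.486, 0.237], [0.413, 0.239], [0.416, 0.335]]
0.034 [0.4518 0.2834] [np.float64(0.0714), np.float64(0.0947), np.float64(0.0714), np.float64(0.0944)] [[0.489, 0.33], [0.486, 0.235], [0.415, 0.237], [0.418, 0.331]]
0.042 [0.4522 0.2825] [np.float64(0.0709), np.float64(0.0941), np.float64(0.0709), np.float64(0.0938)] [[0.489, 0.329], [0.486, 0.235], [0.415, 0.236], [0.418, 0.33]]
```

View pics/crop1.png

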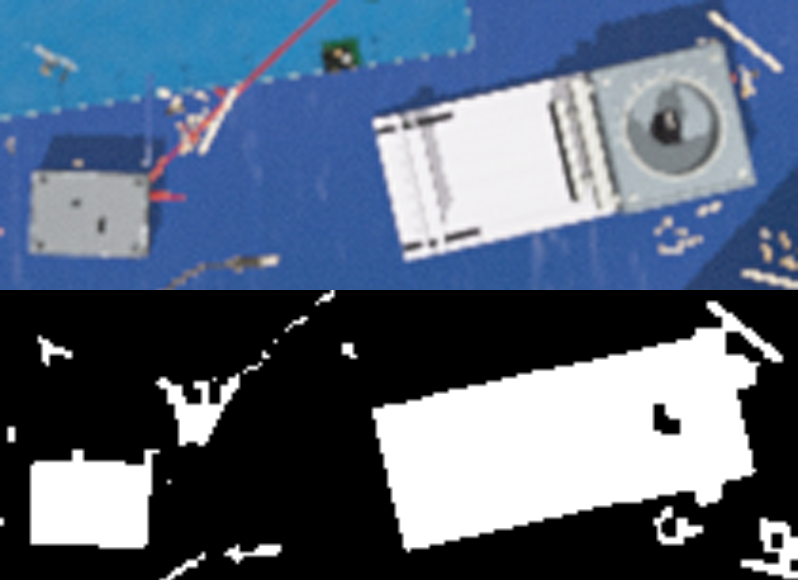

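The crop shows the housing's top corners at crop (31,171), (150,172), (147,258) and (29,255). The well rim is centred at about (671,127), and the bed's left corners are at (373,119) and (406,261).

```bash
cat > meas.py <<'E'
from h import *
S=6
def upmask(c,r0,r1,c0,c1,k):
    im=cv2.cvtColor(c["pixels"],cv2.COLOR_RGB2BGR)[r0:r1,c0:c1]
    im=cv2.resize(im,None,fx=S,fy=S,interpolation=cv2.INTER_CUBIC)
    hsv=cv2.cvtColor(im,cv2.COLOR_BGR2HSV)
    m=((hsv[...,1]<90)&(hsv[...,2]>85)).astype(np.uint8)*255
    m=cv2.morphologyEx(m,cv2.MORPH_CLOSE,np.ones((15,15)))
    m=cv2.morphologyEx(m,cv2.MORPH_OPEN,np.ones((k,k)))
    ct=max(cv2.findContours(m,cv2.RETR_EXTERNAL,cv2.CHAIN_APPROX_NONE)[0],key=cv2.contourArea)[:,0]
    f=lambda p:(np.asarray(p,float)+.5)/S-.5+[c0,r0]
    return im,m,ct,f
E
python3 - <<'E'
from meas import *
c=np.load("pics/top0.npz")
im,m,ct,f=upmask(c,205,255,175,222,61)
p=ray(c,f(ct),.034)[:,:2].astype(np.float32)
r=cv2.minAreaRect(p);print("box",r, cv2.boxPoints(r).round(4).tolist())
im,m,ct,f=upmask(c,175,255,262,385,61)
q=cv2.approxPolyDP(ct,14,True)[:,0]
print("fix poly",[(f(a).round(1).tolist(),ray(c,f(a),.01)[0,:2].round(4).tolist(),ray(c,f(a),.042)[0,:2].round(4).tolist()) for a in q])
g=cv2.GaussianBlur(cv2.cvtColor(im,cv2.COLOR_BGR2GRAY),(0,0),3)
h=cv2.HoughCircles(g,cv2.HOUGH_GRADIENT,1,200,param1=60,param2=15,minRadius=65,maxRadius=85)
for x in h[0][:3]: print("well",x,f(x[:2]),ray(c,f(x[:2]),.042)[0])
# bed edge directions
b=ray(c,f(ct),.01)[:,:2]
for nm,z in(("bed",.01),):
    s=b[(b[:,1]<0.04)&(b[:,1]>-.04)]
    xm=np.median(s[:,0])
    for part in(s[s[:,0]>xm],s[s[:,0]<xm]):
        v=cv2.fitLine(part.astype(np.float32),cv2.DIST_HUBER,0,.01,.01).ravel();print(nm,v,np.degrees(np.arctan2(v[1],v[0])))
cv2.imwrite("pics/m.png",m)
E
```

```text
box ((0.44837701320648193, 0.28708454966545105), (0.09001319855451584, 0.06565658748149872), 88.29601287841797) [[0.4142000079154968, 0.24310000240802765], [0.4799000024795532, 0.2410999983549118], [0.48249998688697815, 0.3310999870300293], [0.41690000891685486, 0.3330000042915344]]
fix poly [([368.9, 192.1], [0.5457, -0.2144], [0.5445, -0.2051]), ([365.4, 187.1], [0.5607, -0.2048], [0.5592, -0.1957]), ([355.4, 187.1], [0.5616, -0.1753], [0.56, -0.167]), ([274.2, 205.1], [0.5157, 0.0655], [0.5153, 0.0674]), ([280.4, 241.6], [0.4086, 0.0509], [0.4111, 0.0532]), ([364.2, 227.4], [0.4426, -0.196], [0.4441, -0.1872]), ([371.4, 223.6], [0.4531, -0.2176], [0.4544, -0.2082])]
well [539.5 201.5  74.9] [351.5        208.16666667] [ 0.49998607 -0.15318311  0.042     ]
bed [ 1.9766785e-01 -9.8026907e-01  5.2816820e-01  9.1843060e-05] -78.59938
bed [ 0.18214011 -0.9832726   0.4120819   0.00227152] -79.505554
```

```bash
cat > plan.py <<'E'
import sys,numpy as np
from bench import robot
# usage: plan.py n x y z yaw [n x y z yaw ...]  -> rows in tool axes (cm, deg)
s=robot.sense();p=np.array(s["tool_pos"]);w=s["orientation"][2]
a=list(map(float,sys.argv[1:]))
print("now",p.round(4),round(w,2),"t",round(s["t"],1),"F",np.round(s["force"],1))
for k in range(0,len(a),5):
    n=int(a[k]);T=np.array(a[k+1:k+4]);W=a[k+4];out=[]
    for i in range(n):
        m=n-i;d=(T-p)/m;dw=(W-w+180)%360-180 if abs(W-w)>180 else W-w;dw/=m
        r=np.radians(w);A=np.array([[np.cos(r),np.sin(r),0],[np.sin(r),-np.cos(r),0],[0,0,-1]])
        q=np.round(A.T@d*100,1 if m>1 else 2);t=round(-dw,0 if m>1 else 1)
        p=p+A@q/100;w-=t;out.append(" ".join(f"{v:g}" for v in[*q,t]))
    print("; ".join(out));
E
python3 plan.py 10 .34 -.37 .24 30 10 .49 -.12 .22 55 10 .448 .288 .15 88.3
python3 - <<'E'
from h import *
t=np.load("pics/top0.npz");s=np.load("pics/scene0.npz")
P=[np.array(c["mtx"])@np.array(c["extrinsics"])[:3] for c in(t,s)]
X=cv2.triangulatePoints(P[0],P[1],np.array([[202.],[117.]]),np.array([[280.],[146.]]));print("lamp",(X[:3]/X[3]).ravel())
E
```

```text
now [ 0.1837 -0.6228  0.2366] 16.44 t 0.1 F [ 0.7 -1.  -0. ]
2.2 -2 -0 -1; 2.3 -1.9 -0 -1; 2.3 -1.9 -0 -1; 2.3 -1.9 -0 -2; 2.4 -1.8 -0.1 -1; 2.4 -1.7 -0 -2; 2.5 -1.7 -0.1 -1; 2.5 -1.6 -0 -2; 2.5 -1.5 -0.1 -1; 2.55 -1.5 -0.04 -1.6
2.5 -1.4 0.2 -2; 2.6 -1.3 0.2 -3; 2.7 -1.2 0.2 -2; 2.7 -1.1 0.2 -3; 2.8 -0.9 0.2 -2; 2.8 -0.9 0.2 -3; 2.8 -0.7 0.2 -2; 2.8 -0.6 0.2 -3; 2.9 -0.5 0.2 -2; 2.92 -0.33 0.2 -3
3.1 -2.7 0.7 -3; 3.2 -2.5 0.7 -3; 3.4 -2.3 0.7 -3; 3.5 -2.2 0.7 -3; 3.6 -2 0.7 -4; 3.7 -1.7 0.7 -3; 3.8 -1.5 0.7 -4; 3.9 -1.3 0.7 -3; 4 -1 0.7 -4; 4.01 -0.81 0.7 -3.3
lamp [0.76187939 0.25934193 0.10881005]
```

servo_tool(increments="2.2 -2 0 -1; 2.3 -1.9 0 -1; 2.3 -1.9 0 -1; 2.3 -1.9 0 -2; 2.4 -1.8 0 -1; 2.4 -1.7 0 -2; 2.5 -1.7 0 -1; 2.5 -1.6 0 -2; 2.5 -1.5 0 -1; 2.5 -1.5 0 -2", hand=-1)

```text
t: 1.1
tool_pos: [0.3401, -0.3695, 0.2373]
orientation: [-180.0, 0.0, 30.5]
force: [0.3, -0.5, -0.2]
width: 0.0929
grip_force: 0.0
```

servo_tool(increments="2.5 -1.4 0.2 -2; 2.6 -1.3 0.2 -3; 2.7 -1.2 0.2 -2; 2.7 -1.1 0.2 -3; 2.8 -0.9 0.2 -2; 2.8 -0.9 0.2 -3; 2.8 -0.7 0.2 -2; 2.8 -0.6 0.2 -3; 2.9 -0.5 0.2 -2; 2.9 -0.3 0.2 -3")

```text
t: 2.1
tool_pos: [0.4882, -0.119, 0.2173]
orientation: [-180.0, 0.0, 55.5]
force: [0.3, -0.8, -0.6]
width: 0.0929
grip_force: 0.0
```

servo_tool(increments="3.1 -2.7 0.7 -3; 3.2 -2.5 0.7 -3; 3.4 -2.3 0.7 -3; 3.5 -2.2 0.7 -3; 3.6 -2 0.7 -4; 3.7 -1.7 0.7 -3; 3.8 -1.5 0.7 -4; 3.9 -1.3 0.7 -3; 4 -1 0.7 -4; 4 -0.8 0.7 -3")

```text
t: 3.1
tool_pos: [0.443, 0.2888, 0.1471]
orientation: [-180.0, 0.0, 88.6]
force: [0.3, -0.6, -0.1]
width: 0.0928
grip_force: 0.0
```

```bash
python3 plan.py 3 .448 .288 .12 88.3 6 .448 .288 .024 88.3
```

```text
now [0.443  0.2888 0.1471] 88.56 t 3.1 F [ 0.3 -0.6 -0.1]
-0 0.2 0.9 0; -0 0.1 0.9 0; -0.07 0.2 0.91 0.3
0 -0 1.6 -0; 0 -0 1.6 -0; 0 -0 1.6 -0; 0 -0 1.6 -0; 0 -0 1.6 -0; 0 -0 1.6 -0
```

servo_tool(increments="0 0.2 0.9 0; 0 0.1 0.9 0; 0 0.2 0.9 0; 0 0 1.6 0; 0 0 1.6 0; 0 0 1.6 0; 0 0 1.6 0; 0 0 1.6 0; 0 0 1.6 0; 0 0 0 0")

```text
t: 4.1
tool_pos: [0.4479, 0.2842, 0.0227]
orientation: [-179.8, 0.2, 88.3]
force: [-0.2, 0.1, -0.4]
width: 0.0929
grip_force: 0.0
```

servo_tool(increments="0 0 0 0; 0 0 0 0; 0 0 0 0; 0 0 0 0; 0 0 0 0; 0 0 0 0; 0 0 0 0; 0 0 0 0; 0 0 0 0; 0 0 0 0", hand=0.6)

```text
t: 5.1
tool_pos: [0.449, 0.2875, 0.0253]
orientation: [179.9, -0.0, 88.4]
force: [-0.3, -0.8, 4.7]
width: 0.0618
grip_force: 29.8
```

```bash
python3 plan.py 8 .448 .288 .11 88.3 10 .475 -.025 .11 101
```

```text
now [0.449  0.2875 0.0253] 88.43 t 5.1 F [-0.3 -0.8  4.7]
0 -0 -1.1 0; 0 -0 -1.1 0; 0 -0 -1 0; 0 -0 -1.1 0; 0 -0 -1 0; 0 -0 -1.1 0; 0 -0 -1 0; 0.05 -0.1 -1.07 0.1
-3.1 0.4 0 -1; -3.1 0.3 0 -1; -3.1 0.2 0 -1; -3.1 0.2 0 -1; -3.2 0.1 0 -1; -3.2 0.1 0 -2; -3.1 -0 0 -1; -3.2 -0.1 0 -2; -3.1 -0.2 0 -1; -3.15 -0.18 0 -1.7
```

servo_tool(increments="0 0 -0.5 0; 0 0 -1 0; 0 0 -1.5 0; 0 0 -1.5 0; 0 0 -1.5 0; 0 0 -1.5 0; 0 0 -1 0; 0 0 0 0")

```text
t: 5.9
tool_pos: [0.4489, 0.2878, 0.1111]
orientation: [179.9, -0.1, 88.4]
force: [-1.1, -0.5, -1.6]
width: 0.062
grip_force: 29.8
```

servo_tool(increments="-3.1 0.4 0 -1; -3.1 0.3 0 -1; -3.1 0.2 0 -1; -3.1 0.2 0 -1; -3.2 0.1 0 -1; -3.2 0.1 0 -2; -3.1 0 0 -1; -3.2 -0.1 0 -2; -3.1 -0.2 0 -1; -3.1 -0.2 0 -2")

```text
t: 6.9
tool_pos: [0.4751, -0.0265, 0.1091]
orientation: [-179.9, -0.0, 101.5]
force: [0.8, -0.5, -0.6]
width: 0.0619
grip_force: 29.8
```

```bash
python3 - <<'E'
from bench import robot
import cv2,numpy as np
from h import *
print(robot.sense()["width"])
for n in("top","scene"):
    c=robot.read_camera(n); np.savez(f"pics/{n}1.npz",**c)
    im=cv2.cvtColor(c["pixels"],cv2.COLOR_RGB2BGR)
    u,v=map(int,proj(c,[.48,-.05,.05])[0]);print(n,u,v)
    cv2.imwrite(f"pics/{n}1.png",cv2.resize(im[max(v-65,0):v+65,max(0,u-100):u+100],None,fx=4 if n=="top" else 4,fy=4,interpolation=cv2.INTER_CUBIC)[:600])
E
python3 plan.py 1 .475 -.025 .06 101
```

```text
0.0619464915011073
top 316 216
scene 263 241
now [ 0.4751 -0.0311  0.1085] 100.94 t 7.0 F [ 0.3 -0.9 -2. ]
0.6 0.11 4.85 -0.1
```

View pics/scene1.png

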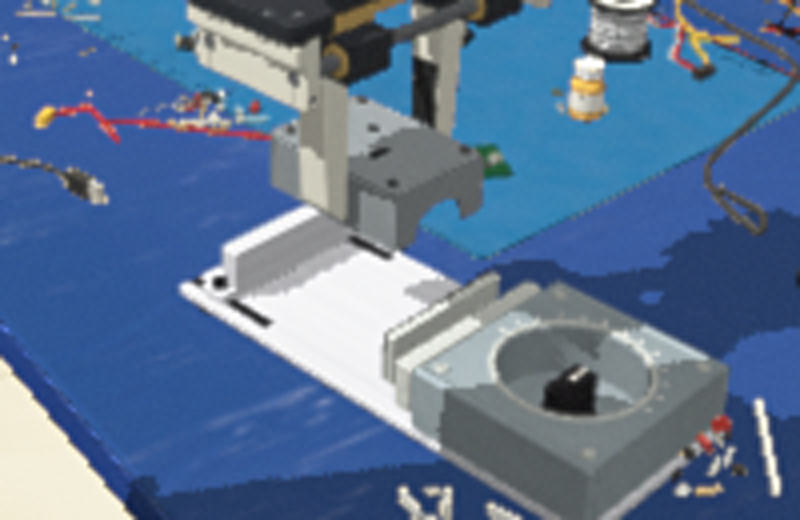

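The housing hangs level in the grip. In this crop its top corners are at about (272,135), (397,197) and (483,165), and the well rim is centred near (577,370).

```bash
python3 - <<'E'
from h import *
c=np.load("pics/scene1.npz")
f=lambda p:(np.array(p,float)+.5)/4-.5+[163,176]
w=ray(c,f([577,370]),.042)[0];print("well scene",w)
uy=np.array([-.191,.982]);ux=np.array([.982,.191])
tcp=np.array([.4751,-.0285])
for p in([272,135],[397,197],[483,165]):
    d=ray(c,f(p),.1175)[0,:2]-tcp;print(p,"x",d@ux,"y",d@uy)
# pad back-top edge and fence front-top edge
W=np.array([.5,-.1532])
for nm,p,z in(("fence R top",[348,228],.038),("fence L top",[237,282],.038),("fence L top2",[227,244],.038),("bed corner",[180,289],.010),("block corner near",[587,466],.042),("block R",[727,365],.042),("pad top a",[388,335],.04),("pad top b",[497,275],.04)):
    d=ray(c,f(p),z)[0,:2]-W;print(nm,"fx %.4f fy %.4f"%(d@ux,d@uy-.102))
E
python3 - <<'E'
import cv2,numpy as np
im=cv2.imread('pics/top1.png');print(im.shape)
E
```

```text
well scene [ 0.50159441 -0.15537431  0.042     ]
[272, 135] x -0.039392290393784876 y 0.032610336681478315
[397, 197] x -0.03909627547138342 y -0.050385249708791886
[483, 165] x 0.012626465862250861 y -0.058286483228658814
fence R top fx 0.0191 fy 0.0611
fence L top fx -0.0588 fy 0.0636
fence L top2 fx -0.0384 fy 0.0939
bed corner fx -0.0567 fy 0.1113
block corner near fx -0.0506 fy -0.1487
block R fx 0.0549 fy -0.1510
pad top a fx -0.0395 fy -0.0227
pad top b fx 0.0389 fy -0.0255
(520, 800, 3)
```

View pics/top1.png

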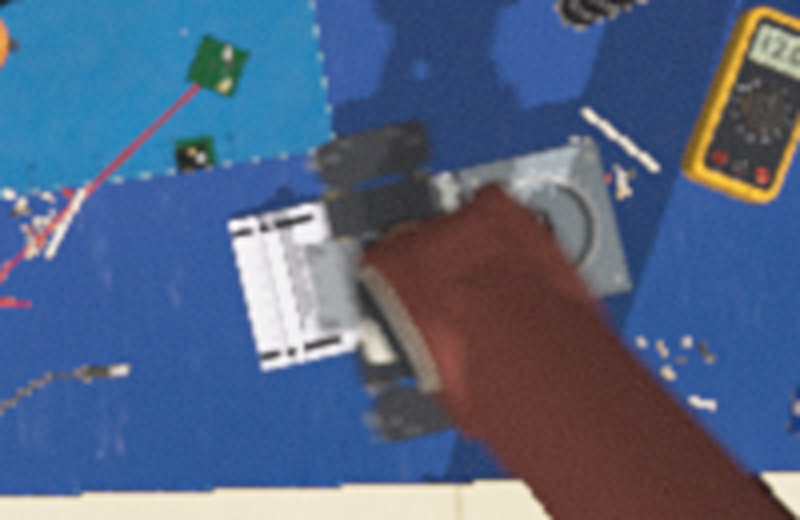

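servo_tool(increments="0.3 0 0.9 0; 0.2 0 0.9 0; 0.2 0 0.9 0; 0 0 0 0; 0 0 0 0; 0 0 0 0")

```text
t: 7.6
tool_pos: [0.4745, -0.0179, 0.0828]
orientation: [180.0, -0.0, 101.5]
force: [0.2, -0.1, -1.5]
width: 0.062
grip_force: 29.8
```

```bash
python3 - <<'E'
from bench import robot
from h import *
c=robot.read_camera("scene");np.savez("pics/scene2.npz",**c)
s=robot.sense();print(s["tool_pos"],s["orientation"])
im=cv2.cvtColor(c["pixels"],cv2.COLOR_RGB2BGR)
u,v=map(int,proj(c,[.47,-.03,.06])[0]);print(u,v,u-66,v-45)
cv2.imwrite("pics/scene2.png",cv2.resize(im[v-45:v+55,u-66:u+66],None,fx=6,fy=6,interpolation=cv2.INTER_CUBIC))
E
```

```text
[ 0.47462681 -0.01812153  0.08289863] [1.79963511e+02 7.68898702e-03 1.01460310e+02]
254 234 188 189
```

View pics/scene2.png

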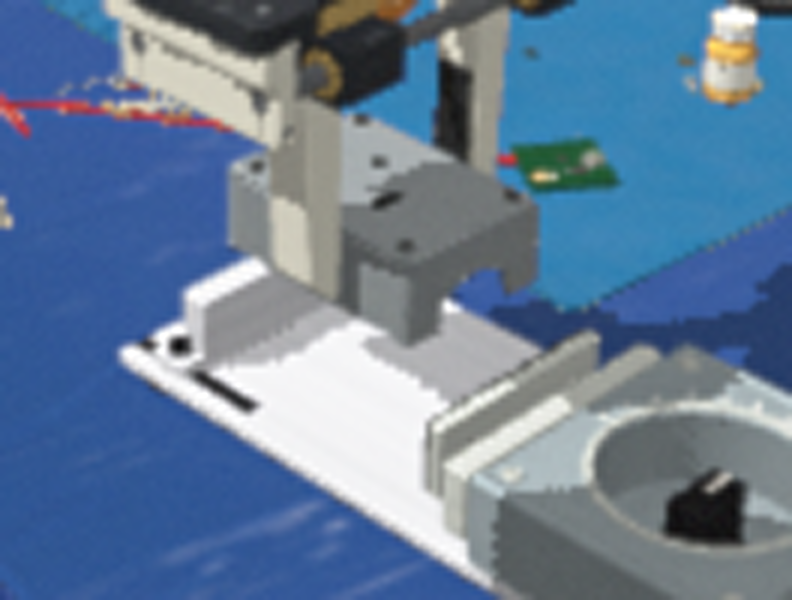

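The housing's top corners are at (230,165), (412,268) and (538,205). The fence's front foot is near (207,362), and the pad's top edge runs from (428,425) to (600,335).

```bash
python3 - <<'E'
from h import *
c=np.load("pics/scene2.npz")
f=lambda p:(np.array(p,float)+.5)/6-.5+[188,189]
uy=np.array([-.191,.982]);ux=np.array([.982,.191]);W=np.array([.5005,-.1535])
z=.0829-.0253+.034
P=[ray(c,f(p),z)[0,:2] for p in([230,165],[412,268],[538,205])]
ctr=(P[0]+P[2])/2;d=ctr-np.array([.4746,-.0181])
print("len",np.linalg.norm(P[0]-P[1]),"wid",np.linalg.norm(P[2]-P[1]),"long angle",np.degrees(np.arctan2(*(P[0]-P[1])[::-1])),"ctr",ctr,"off tcp x %.4f y %.4f"%(d@ux,d@uy))
d=ctr-W;print("housing in fixture",d@ux,d@uy-.102)
for nm,p,z in(("fence foot",[207,362],.01),("fence top front",[207,308],.038),("pad top a",[428,425],.04),("pad top b",[600,335],.04),("bed corner",[120,354],.01)):
    d=ray(c,f(p),z)[0,:2]-W;print(nm,"fx %.4f fy %.4f"%(d@ux,d@uy-.102))
E
python3 plan.py 1 .4753 -.0239 .08 101
```

```text
len 0.08820038279063422 wid 0.05878485778445863 long angle 98.63776915930471 ctr [ 0.46827023 -0.02114705] off tcp x -0.0068 y -0.0018
housing in fixture -0.006370221231918969 0.034126484207100474
fence foot fx -0.0376 fy 0.0875
fence top front fx -0.0433 fy 0.0809
pad top a fx -0.0410 fy -0.0214
pad top b fx 0.0394 fy -0.0262
bed corner fx -0.0564 fy 0.1126
now [ 0.4746 -0.0181  0.0829] 101.46 t 7.7 F [ 0.1 -0.2 -1.1]
-0.58 -0.05 0.29 0.5
```

servo_tool(increments="-0.3 0 0 0.5; -0.2 0 0 0; 0 0 0.9 0; 0 0 0.9 0; 0 0 0.9 0; 0 0 0.8 0; 0 0 0.6 0; 0 0 0.4 0; 0 0 0 0; 0 0 0 0")

```text
t: 8.65
tool_pos: [0.4754, -0.0232, 0.0377]
orientation: [180.0, -0.0, 100.9]
force: [-0.4, 0.6, -1.8]
width: 0.0621
grip_force: 29.8
```

```bash
python3 plan.py 1 .4751 -.0229 .0355 101
```

```text
now [ 0.4754 -0.0232  0.0377] 100.94 t 8.7 F [-0.4  0.6 -1.8]
0.03 -0.03 0.22 -0.1
```

servo_tool(increments="0 0 0.2 0; 0 0 0 0; 0 0 0 0")

```text
t: 8.95
tool_pos: [0.4754, -0.0233, 0.0358]
orientation: [180.0, 0.0, 100.9]
force: [-0.1, 0.5, -0.5]
width: 0.0618
grip_force: 29.8
```

servo_tool(increments="0 0 0 0; 0 0 0 0; 0 0 0 0; 0 0 0 0; 0 0 0 0; 0 0 0 0; 0 0 0 0; 0 0 0 0", hand=-1)

```text
t: 9.75
tool_pos: [0.4753, -0.0233, 0.0357]
orientation: [-180.0, -0.0, 100.9]
force: [-0.0, 0.7, -0.4]
width: 0.0932
grip_force: 0.0
```

servo_tool(increments="0 0 -0.5 0; 0 0 -1 0; 0 0 -2 0; 0 0 -3 0; 0 0 -3 0; 0 0 -3 0; -3 0 0 0; -4 0 0 0; -4 0 0 0; -2 0 0 0")

```text
t: 10.75
tool_pos: [0.4999, -0.1554, 0.1614]
orientation: [180.0, 0.1, 100.6]
force: [-0.2, 0.0, -0.4]
width: 0.0929
grip_force: 0.0
```

```bash
python3 - <<'E'
from bench import robot
from h import *
c=robot.read_camera("scene");np.savez("pics/scene3.npz",**c)
im=cv2.cvtColor(c["pixels"],cv2.COLOR_RGB2BGR)
cv2.imwrite("pics/scene3.png",cv2.resize(im[204:324,188:348],None,fx=5,fy=5,interpolation=cv2.INTER_CUBIC))
E
python3 plan.py 9 .5005 -.1535 .12 169 5 .5005 -.1535 .12 191
```

```text
now [ 0.5002 -0.1583  0.1611] 100.41 t 10.8 F [ 0.8 -1.7  0. ]
0.1 0 0.5 -8; 0 0 0.5 -8; 0 0 0.4 -8; 0 0 0.5 -7; 0.1 0.1 0.4 -8; 0 0.1 0.5 -7; 0 0 0.4 -8; 0 0.1 0.5 -7; 0.09 0.05 0.41 -7.6
0 -0 -0 -4; 0 -0 -0 -4; 0 -0 -0 -5; 0 -0 -0 -4; 0 -0 -0 -5
```

View pics/scene3.png

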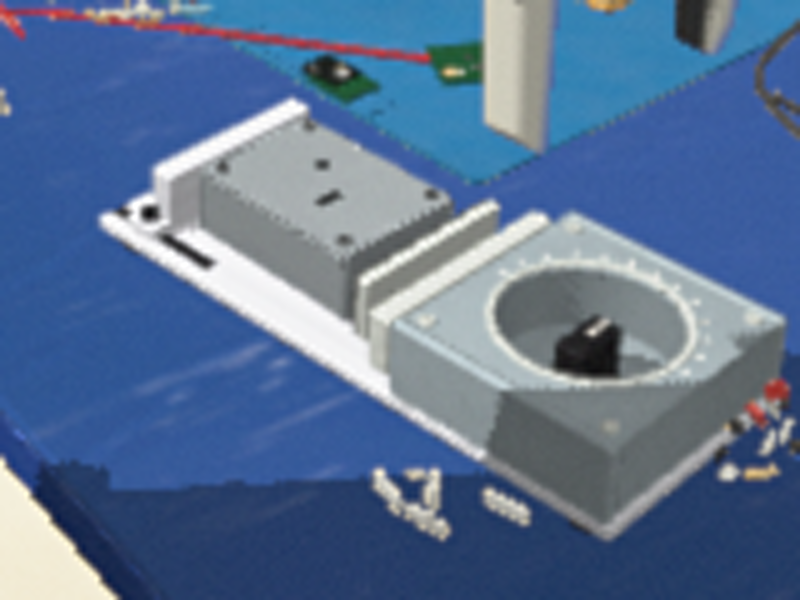

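The housing sits flat on the bed between the pad and the fence, with gaps at both ends. The knob bar lies along the fixture's x, with the well centred near (592,320).

servo_tool(increments="0.1 0 0.5 -8; 0 0 0.5 -8; 0 0 0.4 -8; 0 0 0.5 -7; 0.1 0.1 0.4 -8; 0 0.1 0.5 -7; 0 0 0.4 -8; 0 0.1 0.5 -7; 0.1 0 0.4 -7.6; 0 0 0 -4", hand=0.44)

```text
t: 11.8
tool_pos: [0.4993, -0.146, 0.1199]
orientation: [180.0, -0.1, 173.8]
force: [-0.4, 0.7, 0.5]
width: 0.0265
grip_force: 0.0
```

servo_tool(increments="0 0 0 -4; 0 0 0 -5; 0 0 0 -4; 0 0 0 -5; 0 0 0 0; 0 0 0 0; 0 0 0 0")

```text
t: 12.5
tool_pos: [0.5, -0.1464, 0.12]
orientation: [-180.0, 0.0, -168.5]
force: [-0.9, 1.0, 0.6]
width: 0.0262
grip_force: 0.0
```

```bash
python3 - <<'E'
from h import *
c=np.load("pics/scene3.npz")
f=lambda p:(np.array(p,float)+.5)/5-.5+[188,204]
print("well",ray(c,f([592,320]),.042)[0],"knob top mark mid",ray(c,f([598,326]),.036)[0])
from bench import robot
s=robot.sense();print(s["qpos"].round(1),s["torque"])
E
python3 plan.py 1 .5005 -.1535 .09 191 6 .5005 -.1535 .041 191
```

```text
well [ 0.5013198  -0.15326879  0.042     ] knob top mark mid [ 0.50662529 -0.15141414  0.036     ]
[ 47.   43.2 -54.  109.5  45.1  51.5  71.4] [ 0.08019989 -0.13863933  0.01896554]
now [ 0.5    -0.1464  0.12  ] -168.52 t 12.5 F [-0.9  1.   0.6]
0.09 -0.71 3 0.5
-0 0 0.8 -0; -0 0 0.8 -0; -0 0 0.8 -0; -0 0 0.8 -0; -0 0 0.9 -0; -0 0 0.8 -0
```

servo_tool(increments="0.1 -0.4 1 0.5; 0 -0.3 1 0; 0 0 1 0; 0 0 1 0; 0 0 0.8 0; 0 0 0 0; 0 0 0 0")

```text
t: 13.2
tool_pos: [0.5005, -0.1533, 0.0715]
orientation: [180.0, -0.0, -168.9]
force: [0.1, 0.1, -0.5]
width: 0.0261
grip_force: 0.0
```

```bash
python3 plan.py 1 .5008 -.1533 .073 191 4 .5008 -.1533 .0415 191
```

```text
now [ 0.5005 -0.1533  0.0715] -168.94 t 13.2 F [ 0.1  0.1 -0.5]
-0.03 -0.01 -0.15 0.1
-0 0 0.8 -0; -0 0 0.8 -0; -0 0 0.8 -0; -0 0 0.75 -0
```

servo_tool(increments="0 0 0.6 0; 0 0 0.6 0; 0 0 0.6 0; 0 0 0.6 0; 0 0 0.6 0; 0 0 0 0; 0 0 0 0")

```text
t: 13.9
tool_pos: [0.5004, -0.1535, 0.0415]
orientation: [180.0, -0.0, -169.0]
force: [0.6, 0.4, 0.6]
width: 0.0263
grip_force: 0.0
```

servo_tool(increments="0 0 0 0; 0 0 0 0; 0 0 0 0; 0 0 0 0; 0 0 0 0; 0 0 0 0; 0 0 0 0", hand=1)

```text
t: 14.6
tool_pos: [0.5005, -0.1534, 0.0419]
orientation: [180.0, 0.0, -169.0]
force: [-0.2, 0.8, 2.0]
width: 0.0138
grip_force: 30.0
```

```bash
python3 - <<'E'
from bench import robot
s=robot.sense();print(s["tool_pos"],s["orientation"],s["force"].round(1),s["torque"].round(3),s["width"],s["grip_force"],s["qpos"].round(1))
E
```

```text
[ 0.5005413  -0.15336185  0.04191921] [ 1.79990870e+02  2.74862881e-02 -1.68955279e+02] [-0.2  0.8  2. ] [ 0.261 -0.025  0.002] 0.013789939291645117 30.00070095062256 [ 43.7  49.2 -47.4 112.1  53.5  43.8  65.1]
```

servo_tool(increments="0 0 0 3; 0 0 0 4; 0 0 0 4; 0 0 0 4; 0 0 0 4; 0 0 0 4; 0 0 0 4; 0 0 0 3; 0 0 0 0; 0 0 0 0")

```text
t: 15.6
tool_pos: [0.5006, -0.1523, 0.0419]
orientation: [179.9, 0.0, 161.2]
force: [-0.2, 3.6, 2.4]
width: 0.0137
grip_force: 30.1
```

```bash
cat > st.py <<'E'
from bench import robot
import numpy as np
for i in range(1):
    s=robot.sense();print(round(s["t"],2),s["tool_pos"].round(4),"yaw",s["orientation"][2].round(2),"turned",round((-168.95-s["orientation"][2])%360,2),"F",s["force"].round(1),"M",s["torque"].round(3),"w",round(s["width"],4),s["grip_force"].round(1),s["qpos"].round(1),"tau7",s["effort"][-1].round(3))
E
python3 st.py;python3 - <<'E'
from bench import robot
from h import *
c=robot.read_camera("scene");np.savez("pics/scene4.npz",**c)
im=cv2.cvtColor(c["pixels"],cv2.COLOR_RGB2BGR)
cv2.imwrite("pics/scene4.png",cv2.resize(im[204:324,188:348],None,fx=5,fy=5,interpolation=cv2.INTER_CUBIC))
E
```

```text
Traceback (most recent call last):
  File "st.py", line 4, in <module>
    s=robot.sense();print(round(s["t"],2),s["tool_pos"].round(4),"yaw",s["orientation"][2].round(2),"turned",round((-168.95-s["orientation"][2])%360,2),"F",s["force"].round(1),"M",s["torque"].round(3),"w",round(s["width"],4),s["grip_force"].round(1),s["qpos"].round(1),"tau7",s["effort"][-1].round(3))
                                                                                                                                                                                                                                 ^^^^^^^^^^^^^^^^^^^^^
AttributeError: 'float' object has no attribute 'round'
```

View pics/scene4.png

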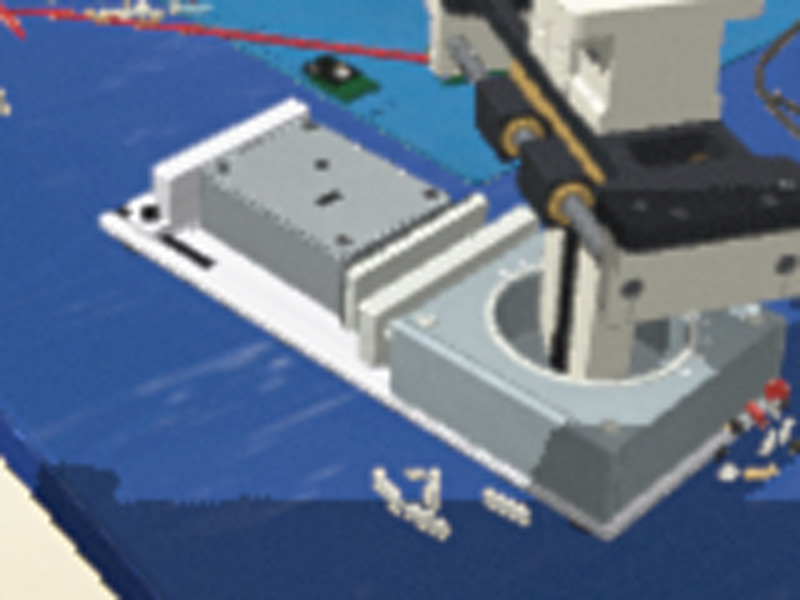

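The jaw has advanced: the pad's top edge moved to about (350,270)–(485,195) and is nearly at the housing. The housing hasn't moved.

```bash
sed -i 's/s\["grip_force"\].round(1)/round(float(s["grip_force"]),1)/' st.py; python3 st.py
```

```text
15.65 [ 0.5006 -0.1523  0.0419] yaw 161.17 turned 29.88 F [0.5 5.1 4. ] M [ 0.877 -0.004  0.197] w 0.0138 30.1 [ 39.8  46.6 -40.3 112.3  47.7  39.3  40.4] tau7 -0.239
```

servo_tool(increments="0 0 0 3; 0 0 0 3; 0 0 0 3; 0 0 0 0; 0 0 0 0")

```text
t: 16.15
tool_pos: [0.5008, -0.1519, 0.0419]
orientation: [179.8, -0.0, 152.2]
force: [0.1, 4.9, 3.4]
width: 0.0136
grip_force: 30.1
```

```bash
python3 st.py
```

```text
16.15 [ 0.5008 -0.1519  0.0419] yaw 152.2 turned 38.85 F [0.1 4.9 3.4] M [ 1.221 -0.079  0.207] w 0.0136 30.1 [ 38.6  45.9 -38.1 112.3  45.7  37.9  33.2] tau7 -0.239
```

servo_tool(increments="0 0 0 2; 0 0 0 2")

```text
t: 16.35
tool_pos: [0.5008, -0.1518, 0.0419]
orientation: [179.8, -0.0, 148.2]
force: [0.2, 4.8, 4.3]
width: 0.0136
grip_force: 30.2
```

```bash
python3 st.py
```

```text
16.35 [ 0.5008 -0.1518  0.0419] yaw 148.16 turned 42.89 F [0.2 4.8 4.3] M [ 1.282 -0.112  0.345] w 0.0136 30.2 [ 38.   45.6 -37.  112.3  44.8  37.4  30. ] tau7 -0.158
```

servo_tool(increments="0 0 0 2; 0 0 0 2")

```text
t: 16.55
tool_pos: [0.5009, -0.1517, 0.0419]
orientation: [179.8, -0.0, 144.2]
force: [0.8, 5.5, 3.0]
width: 0.0135
grip_force: 30.2
```

```bash
python3 st.py
```

```text
16.55 [ 0.5009 -0.1517  0.0419] yaw 144.17 turned 46.88 F [0.8 5.5 3. ] M [ 1.272 -0.1    0.324] w 0.0135 30.2 [ 37.4  45.3 -36.  112.4  43.8  36.8  26.9] tau7 -0.163
```

servo_tool(increments="0 0 0 2; 0 0 0 2")

```text
t: 16.75
tool_pos: [0.501, -0.1516, 0.0419]
orientation: [179.8, -0.0, 140.2]
force: [-0.1, 5.9, 3.4]
width: 0.0138
grip_force: 30.2
```

```bash
python3 st.py
```

```text
16.75 [ 0.501  -0.1516  0.0419] yaw 140.18 turned 50.87 F [-0.1  5.9  3.4] M [ 1.285 -0.139  0.316] w 0.0138 30.2 [ 36.8  45.  -35.  112.4  42.9  36.3  23.8] tau7 -0.164
```

servo_tool(increments="0 0 0 2; 0 0 0 2")

```text
t: 16.95
tool_pos: [0.5011, -0.1515, 0.0419]
orientation: [179.8, -0.0, 136.2]
force: [-0.0, 6.8, 1.9]
width: 0.0137
grip_force: 30.2
```

```bash
python3 st.py
```

```text
16.95 [ 0.5011 -0.1515  0.0419] yaw 136.18 turned 54.87 F [-0.   6.8  1.9] M [ 1.361 -0.134  0.362] w 0.0137 30.2 [ 36.1  44.7 -34.  112.4  41.9  35.7  20.7] tau7 -0.166
```

servo_tool(increments="0 0 0 2; 0 0 0 2")

```text
t: 17.15
tool_pos: [0.5013, -0.1513, 0.0419]
orientation: [179.8, -0.1, 132.2]
force: [0.8, 7.1, 2.5]
width: 0.014
grip_force: 30.2
```

```bash
python3 st.py
```

```text
17.15 [ 0.5013 -0.1513  0.0419] yaw 132.19 turned 58.86 F [0.8 7.1 2.5] M [ 1.427 -0.207  0.358] w 0.014 30.2 [ 35.5  44.4 -32.9 112.4  40.9  35.2  17.6] tau7 -0.167
```

servo_tool(increments="0 0 0 2; 0 0 0 2")

```text
t: 17.35
tool_pos: [0.5014, -0.1512, 0.0419]
orientation: [179.8, -0.1, 128.2]
force: [0.4, 6.5, 3.0]
width: 0.0138
grip_force: 30.2
```

```bash
python3 st.py
```

```text
17.35 [ 0.5014 -0.1512  0.0419] yaw 128.2 turned 62.85 F [0.4 6.5 3. ] M [ 1.425 -0.197  0.316] w 0.0138 30.2 [ 34.9  44.2 -31.9 112.4  39.8  34.7  14.6] tau7 -0.169
```

No contact yet: the moment is still at the friction baseline of about 0.33 N m.

servo_tool(increments="0 0 0 2; 0 0 0 2")

```text
t: 17.55
tool_pos: [0.5015, -0.1511, 0.0419]
orientation: [179.8, -0.1, 124.2]
force: [1.1, 6.1, 1.7]
width: 0.014
grip_force: 30.2
```

```bash
python3 st.py
```

```text
17.55 [ 0.5015 -0.1511  0.0419] yaw 124.2 turned 66.85 F [1.1 6.1 1.7] M [ 1.435 -0.256  0.321] w 0.014 30.2 [ 34.2  43.9 -30.8 112.4  38.8  34.2  11.6] tau7 -0.17
```

servo_tool(increments="0 0 0 2; 0 0 0 2")

```text
t: 17.75
tool_pos: [0.5016, -0.1511, 0.0419]
orientation: [179.8, -0.1, 120.2]
force: [0.9, 6.3, 2.1]
width: 0.0134
grip_force: 30.2
```

```bash
python3 st.py
```

```text
17.75 [ 0.5016 -0.1511  0.0419] yaw 120.22 turned 70.83 F [0.9 6.3 2.1] M [ 1.429 -0.277  0.356] w 0.0134 30.2 [ 33.6  43.7 -29.8 112.5  37.7  33.7   8.6] tau7 -0.202
```

servo_tool(increments="0 0 0 2; 0 0 0 2")

```text
t: 17.95
tool_pos: [0.5017, -0.151, 0.0419]
orientation: [179.8, -0.1, 116.2]
force: [1.7, 5.9, 2.2]
width: 0.0137
grip_force: 30.3
```

```bash
python3 st.py
```

```text
17.95 [ 0.5017 -0.151   0.0419] yaw 116.24 turned 74.81 F [1.7 5.9 2.2] M [ 1.385 -0.36   0.38 ] w 0.0137 30.3 [ 32.9  43.4 -28.7 112.5  36.6  33.2   5.7] tau7 -0.249
```

servo_tool(increments="0 0 0 2; 0 0 0 2")

```text
t: 18.15
tool_pos: [0.5019, -0.1509, 0.0419]
orientation: [179.8, -0.1, 112.3]
force: [0.5, 7.0, 1.1]
width: 0.0139
grip_force: 30.4
```

```bash
python3 st.py
```

```text
18.15 [ 0.5019 -0.1509  0.0419] yaw 112.26 turned 78.79 F [0.5 7.  1.1] M [ 1.528 -0.398  0.454] w 0.0139 30.4 [ 32.3  43.2 -27.6 112.5  35.5  32.7   2.7] tau7 -0.295
```

servo_tool(increments="0 0 0 2; 0 0 0 1.5")

```text
t: 18.35
tool_pos: [0.502, -0.1509, 0.0419]
orientation: [179.8, -0.1, 108.8]
force: [1.0, 6.4, 2.0]
width: 0.014
grip_force: 30.6
```

```bash
python3 st.py
```

```text
18.35 [ 0.502  -0.1509  0.0419] yaw 108.79 turned 82.26 F [1.  6.4 2. ] M [ 1.545 -0.402  0.486] w 0.014 30.6 [ 31.7  43.  -26.7 112.5  34.5  32.3   0.2] tau7 -0.395
```

servo_tool(increments="0 0 0 0; 0 0 0 0; 0 0 0 0; 0 0 0 0; 0 0 0 0", hand=0.46)

```text
t: 18.85
tool_pos: [0.5, -0.1544, 0.0415]
orientation: [-180.0, 0.0, 108.5]
force: [0.3, -0.4, 0.3]
width: 0.0253
grip_force: 0.0
```

```bash
python3 st.py
```

```text
18.85 [ 0.5    -0.1544  0.0415] yaw 108.49 turned 82.56 F [ 0.3 -0.4  0.3] M [-0.046 -0.138 -0.002] w 0.0253 0.0 [ 3.180e+01  4.300e+01 -2.640e+01  1.125e+02  3.450e+01  3.250e+01
  1.000e-01] tau7 0.001
```

servo_tool(increments="0 0 -0.5 0; 0 0 -1 0; 0 0 -1.5 0; 0 0 -2 0; 0 0 -3 0; 0 0 -3 0; 0 0 -3 0; 0 0 -2 0; 0 0 0 0; 0 0 0 0")

```text
t: 19.85
tool_pos: [0.5001, -0.1537, 0.2019]
orientation: [180.0, 0.0, 108.5]
force: [-0.9, -0.4, 0.2]
width: 0.025
grip_force: 0.0
```

```bash
python3 st.py;python3 - <<'E'
from bench import robot
from h import *
c=robot.read_camera("scene")
im=cv2.cvtColor(c["pixels"],cv2.COLOR_RGB2BGR)
cv2.imwrite("pics/scene5.png",cv2.resize(im[204:324,188:348],None,fx=5,fy=5,interpolation=cv2.INTER_CUBIC))
E
```

```text
19.85 [ 0.5001 -0.1537  0.2019] yaw 108.53 turned 82.52 F [-0.9 -0.4  0.2] M [-0.142 -0.015 -0.024] w 0.025 0.0 [ 39.2  30.4 -37.  104.5  22.6  52.6  10.5] tau7 0.004
```

View pics/scene5.png

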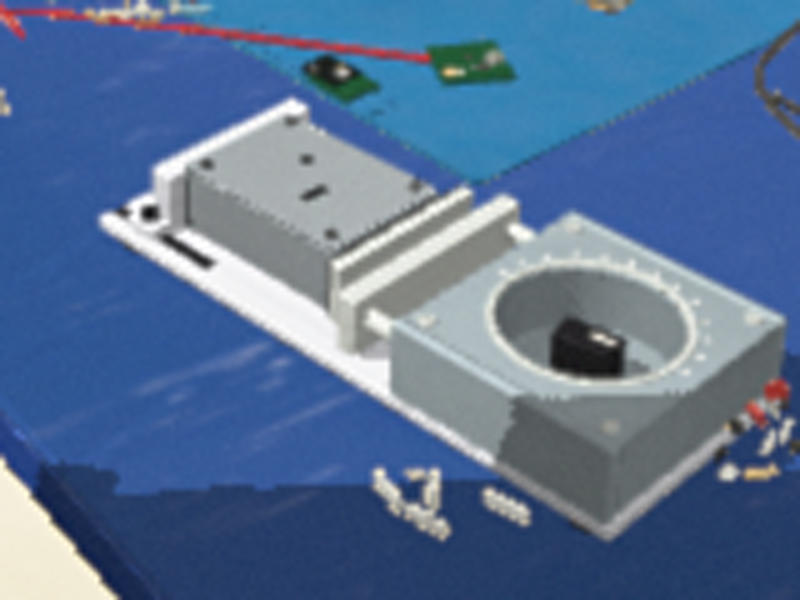

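The housing is held between the pad and the fence, which it touches along the edge near (187,170). The knob has turned about 80°, and the gripper is clear.

```bash
python3 -c "
from bench import robot
print(robot.job_done())"
```

```text
the job is handed in; nothing more can be done
None
```

The housing is clamped flat against the fence at an estimated 14 N (from the knob's turn past contact and the wrist torque), the gripper is clear, the bystanders weren't touched, and the job was handed in at about 20 s; no verdict came back.

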